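# Top the roll with cheese and hold the grill lid over it

### The job

The small contact grill stands open with a bread roll on its lower plate: lay the round of cheese from the chopping board flat on the very top of that roll, so that it balances there, and let go of it. Then take the grill's lid by its handle and lower it gently, without letting it drop, until it stands open at 45 degrees over the roll, clear of the cheese, ready for grilling it open. The lid falls shut by itself, so finish while still holding it at that angle, with the cheese still on the roll and everything else left where it is.

Things in the scene. Friction and masses are not known exactly. Their poses are not given: they have to be found in the camera images.
- grill: small contact grill (black and metal), fixed to the worktop; base 215 deep (its x), 256 wide (its y), on either the left or the right half of the worktop. Origin under the base on the worktop; -x of its frame is its front (towards the robot), +x its back with the hinge, z up. Top of the flat ribbed lower plate at z = 72 mm, plate 180 x 226 mm
- plate (a point): centre of the lower plate's top face, 10 mm behind the grill's origin, 72 mm up
- grill_hinge (a point): middle of the lid's hinge line, which runs along the grill's y axis: at x = +115, z = 85 mm in the grill's frame
- lid (a joint): opening angle of the grill's lid in rad: 0 shut, 0.785 = open at 45 degrees, 1.57 upright, end stop at 1.80. It starts about upright and stays where it is left there by a little hinge friction (0.07 N m); below about 1.37 rad it falls shut by its own weight (0.5 kg, about 1.5 N to be held up at the handle). The lid is a slab 198 long, 214 wide; at angle 0 it covers the hinge line to 205 mm in front of it, from 9 mm below to 36 mm above the hinge height
- lid_bar (a point): middle of the lid's handle: a round bar, 18 mm thick, 124 mm clear length along the grill's y axis, held 45 mm in front of the slab's front edge by an arm at each end. It lies 250 mm from the hinge line along the lid and 12 mm towards the lid's outer side: in the grill's frame at angle a its x is that of the hinge - 250 cos a + 12 sin a, its z is 85 + 250 sin a + 12 cos a (mm). Being round, it can turn between the fingers. It moves with the lid
- roll: domed bread roll lying loose on the grill's lower plate: 84 across, 38 high, 70 g; origin at the centre of its underside, z up. The crown is a smooth dome of 62 mm radius of curvature
- roll_crown (a point): highest point of that roll, 38 mm above its origin
- board: wooden chopping board, 230 (x) by 320 (y), 22 thick, fixed, on the other half of the worktop; origin under its centre
- cheese: round of pale hard goat's cheese lying flat on the chopping board: a disc 44 across, 16 thick, about 40 g, rigid; origin at the centre of its underside, z up
- spare_roll: a second roll of the same kind, lying on the chopping board; a bystander
- mug_cream: bystander: plain cream mug, upside down, 94 high, at the back
- lemon: bystander: lemon at the back
- onion: bystander: red onion at the back
- soup_tin: bystander: food tin, 75 across, 110 high, at the back
- salt_mill: bystander: dark wooden mill, 58 across, 170 high, at the back

How it is judged:
On the way:
1. the cheese lies balanced on the roll in the grill, let go of, the lid still up (horizontal distance between cheese and roll below 0.015 m and z of cheese in the frame of roll between 0.032 and 0.045 m and angle between cheese's own z axis and vertical below 0.3 rad and contact force between cheese and roll above 0.1 N and contact force between the fingers and cheese below 0.05 N and horizontal distance between roll and plate below 0.08 m and angle between roll's own z axis and vertical below 0.15 rad and linear speed of cheese below 0.02 m/s and value of joint lid above 1.2 rad), for 0.4 s.
At the end, for the whole second after the job is handed in: The lid is still at 45 degrees (within 7.5), held by the fingers; the cheese rests untouched on the roll alone, its centre within 15 mm of the roll's centre and tilted less than 17 degrees; the roll lies on the lower plate (horizontal distance between cheese and roll below 0.015 m and z of cheese in the frame of roll between 0.032 and 0.045 m and angle between cheese's own z axis and vertical below 0.3 rad and contact force between cheese and roll above 0.1 N and contact force between each of the fingers, grill and cheese below 0.05 N and horizontal distance between roll and plate below 0.08 m and angle between roll's own z axis and vertical below 0.15 rad and linear speed of cheese below 0.02 m/s and value of joint lid between 0.655 and 0.915 rad and velocity of joint lid between -0.05 and 0.05 rad/s and contact force between the fingers and grill above 0.5 N); the arm keeps its last pose, push and grip.
It fails at once if the lid is dropped: it falls faster than 2 rad/s or comes below 30 degrees (velocity of joint lid below -2 rad/s or value of joint lid below 0.52 rad).
It fails at once if the lid touches the cheese on its way down (contact force between grill and cheese above 0.3 N and value of joint lid below 1.2 rad).
It fails at once if a bystander is moved by more than 30 mm (distance of any of spare_roll, mug_cream, lemon, onion, soup_tin, salt_mill from where it was at the start of the episode above 0.03 m).
It also fails if it takes over 64 s, if anything falls off the work surface, if the arm or the gripper's body presses on something with over 40 N, if the wrist force passes 120 N, or if a joint passes its speed limit or range.

### The arm

A 6-joint arm with a two-finger parallel gripper is mounted at the origin on a cart in front of the work surface, level with it; the furniture and walls round the work are solid. World frame = base frame: x ahead of the robot, y to its left, z up, the work surface at z = 0. Lengths are in m, angles in rad, forces in N, time in s.
With the tool pointing down it reaches from about 0.3 to 0.875 m from the base axis. Payload 6.4 kg.
Tool frame: the origin (TCP) lies where the fingers leave the gripper's body, on its centre line; the fingertips stand 73 mm ahead of it and the grasp point (between the pads) lies 54 mm ahead of it; z points along the fingers, y is the line along which they close (so a half turn about z gives the same grasp; the last joint's range is limited). The gripper opens to 85 mm and grips with 20 to 120 N. Pads are 22 mm wide; open, the fingers measure 114 mm over their backs; the gripper's body (76 mm by 85 mm) begins 54 mm behind the grasp point. The pads swing forward as they close: fully open they stand 13 mm farther back than shut.
Start: joints at [-1.326, 0.181, 1.607, -0, 1.354, -0.206], TCP at [0.251, -0.518, 0.304] pointing down, gripper open.
Joint ranges: [-2.99, 2.99], [-0.89, 2.07], [0.3, 2.58], [-1.14, 4.28], [0, 2.63], [-3.12, 3.12]. Speed limits (rad/s): [2.57, 2.57, 3.01, 3.14, 3.14, 3.14].

### API

Orientations are given as a unit quaternion [w, x, y, z].
In Python, from bench import ctrl gives the robot as it stands.
- The arm moves only by the tool carry_out, never from a script. Its argument "steps" is one flat list of numbers, 7 for each row, row after row: the shift along the tool's x, y, z in m, then the turn, a rotation vector about the tool's x, y, z in rad, then the opening, from 0 (shut) to 1 (fully open). In form: [dx, dy, dz, wx, wy, wz, claw, dx, dy, dz, wx, wy, wz, claw, ...]. A call has 1 to 20 rows; each row is the pose to reach, as a shift and turn from the pose commanded when the call began, along the tool's axes at that moment; what a row does not reach only later rows make up. A row lasts 1/10 s, in which the tool goes at most 50 mm and 8.59 degrees, less where a joint would pass 70% of its speed; a pose out of reach is approached as far as the arm can. A call with a gripper value outside its range is refused whole. The fingers move at their own pace and stop on an object; the grip force is fixed at half the most. Time passes only in rows, so rows that repeat a pose let the fingers close. It gives the time, the measured TCP pose, the force, the opening and the grip force at its end, in the units of the state.
- ctrl.get_obs(): the state, without advancing time (a new reading comes with each control period).
- ctrl.camera(name): name is "side" or "top" or "wrist"; returns the picture (420x560x3 uint8, red, green, blue); there is no depth.
- ctrl.camera_params(name): a dict with "vertical_fov" (degrees; the focal length in pixels is half the picture's height over the tangent of half this angle, whatever the lens; pixels are square), "cx", "cy" (the principal point, pixels), "cam_to_world" (4x4, takes a point from camera to world coordinates); the wrist camera has in their place "hand_eye" (4x4, takes a point from camera to tool coordinates, whose origin is the TCP and whose axes are the flange's). Camera axes: x right, y down, z forward; pixel columns grow to the right and rows downward; lengths in m; the calibration is good to about 2 mm. The wrist camera is an equidistant fisheye: a pixel r from the principal point sees the ray r / f radians off the axis. A picture is of the moment at which its call begins: read the wrist's pose just before it. camera_params takes no time and is no camera call.
- ctrl.hand_in(): hands the job in; it is judged then, once.
The state is a dict: "time_s": time; "q": joint angles; "dq": joint speeds; "joint_efforts": joint torques, N m; "eef_pos": TCP position; "eef_rot": TCP orientation; "wrist_force": force on the tool from outside, world axes, zero at the start; "torque": the same for the moment, N m; "opening": opening from 0.0 (shut) to 1.0 (fully open); "grasp_force": force on a finger pad.
Only numpy, scipy, OpenCV 4.12 (cv2) and the standard library are available. Lean on these libraries where they do the work, as an engineer would, in place of code of your own. Each camera call takes 0.05 s, during which the arm holds its last target. There are 200 camera calls.

## Working session

There is one attempt and no reset: what is moved stays moved. The work goes in short steps, Python scripts to look and compute and a tool call to move; the robot and the scene stay as the last step left them, time stands still between calls to the robot, and variables do not carry over. Pictures are saved under pics/ and viewed, at most 12 in all, crops included, and the job is handed in when it is done.

Besides the shell and the picture viewer there is one more tool, called after "Call:" by a JSON object that holds its "api" and its "payload". carry_out: Moves the arm, as the interface text tells. Its arguments: {"type":"object","properties":{"steps":{"type":"array"}},"required":["steps"]}

```bash
mkdir -p pics; ls; cat > h.py <<'E'
import numpy as np, cv2
from bench import ctrl
from scipy.spatial.transform import Rotation as R
def pose():
    o=ctrl.get_obs(); q=np.array(o["eef_rot"]); return np.array(o["eef_pos"]), R.from_quat(q[[1,2,3,0]]), o
def snap(n,f=None):
    im=ctrl.camera(n)
    if f: cv2.imwrite("pics/"+f,im[:,:,::-1])
    return im
def ray(n,u,v):
    p=ctrl.camera_params(n); f=210/np.tan(np.radians(p["vertical_fov"])/2)
    x,y=(u-p["cx"])/f,(v-p["cy"])/f
    if n=="wrist":
        r=np.hypot(x,y); s=np.sinc(r/np.pi); d=np.array([x*s,y*s,np.cos(r)])
        P,Q,_=pose(); T=np.eye(4); T[:3,:3]=Q.as_matrix(); T[:3,3]=P; M=T@np.array(p["hand_eye"])
    else:
        d=np.array([x,y,1.]); M=np.array(p["cam_to_world"])
    return M[:3,3], M[:3,:3]@d
def onz(n,u,v,z):
    o,d=ray(n,u,v); return o+d*(z-o[2])/d[2]
def proj(n,X):
    p=ctrl.camera_params(n); f=210/np.tan(np.radians(p["vertical_fov"])/2)
    c=np.linalg.inv(np.array(p["cam_to_world"]))@np.append(X,1); return f*c[0]/c[2]+p["cx"],f*c[1]/c[2]+p["cy"]
E
python3 - <<'E'
from h import *
a=snap("top","t0.png"); b=snap("side","s0.png")
for n in("top","side"):print(n,np.round(ctrl.camera_params(n)["cam_to_world"],3),ctrl.camera_params(n)["vertical_fov"])
print(pose()[2])
print(np.round(ctrl.camera_params("wrist")["hand_eye"],3))
E
```

```text
pics
top [[-0.123 -0.966  0.227  0.327]
 [-0.992  0.12  -0.027  0.016]
 [-0.002 -0.228 -0.974  1.238]
 [ 0.     0.     0.     1.   ]] 45.22550305962524
side [[-0.916 -0.232  0.327  0.156]
 [-0.401  0.513 -0.759  1.03 ]
 [ 0.008 -0.826 -0.563  0.869]
 [ 0.     0.     0.     1.   ]] 45.3085808677798
{'time_s': 0.1, 'q': array([-1.32634042e+00,  1.81469861e-01,  1.60792464e+00, -9.03306646e-06,
        1.35379718e+00, -2.06315217e-01]), 'dq': array([-0.00168042,  0.00056604, -0.00136502, -0.00026661, -0.0015891 ,
        0.00043644]), 'joint_efforts': array([ 9.04454937e-04, -4.45875120e+01, -3.52235270e+01, -2.94288975e-04,
        4.14193841e-03,  3.90625388e-06]), 'eef_pos': array([ 0.25041361, -0.51717381,  0.30306436]), 'eef_rot': array([-7.99281375e-04,  9.74707484e-01,  2.23483069e-01, -1.96550538e-05]), 'wrist_force': array([-0.25884136, -0.75205102,  0.26759308]), 'torque': array([-0.01328325, -0.02834852,  0.03333372]), 'grasp_force': 0.0, 'opening': 1.000063267263781}
[[-0.001 -0.956 -0.293  0.075]
 [ 1.    -0.001  0.     0.   ]
 [-0.    -0.293  0.956 -0.07 ]
 [ 0.     0.     0.     1.   ]]
```

View pics/t0.png

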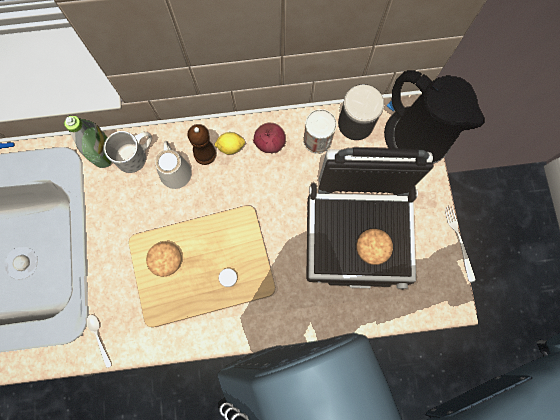

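View pics/s0.png

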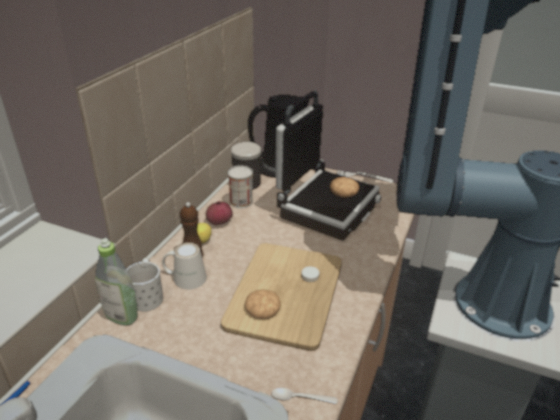

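The top view shows the grill on the right with its roll at about (375,246), the cheese at (228,277) on the board, and the lid upright with its handle near (385,153). The side view agrees: roll (345,187), cheese (310,274).

```bash
python3 - <<'E'
from h import *
def blob(n,im,u,v,w,lo,hi):
    m=cv2.inRange(cv2.cvtColor(im,cv2.COLOR_RGB2HSV),lo,hi); k=np.zeros_like(m);k[v-w:v+w,u-w:u+w]=1
    c=max(cv2.findContours(m*k,cv2.RETR_EXTERNAL,cv2.CHAIN_APPROX_NONE)[0],key=cv2.contourArea)
    M=cv2.moments(c); return M["m10"]/M["m00"],M["m01"]/M["m00"],cv2.boundingRect(c)
t=snap("top"); s=snap("side")
for n,im,(u,v) in(("top",t,(228,277)),("side",s,(310,273))):
    r=blob(n,im,u,v,14,(0,0,170),(179,60,255)); print(n,"cheese",r,onz(n,*r[:2],.036))
for n,im,(u,v) in(("top",t,(375,246)),("side",s,(345,187))):
    r=blob(n,im,u,v,24,(5,80,70),(25,255,255)); print(n,"roll",r,onz(n,*r[:2],.090))
cv2.imwrite("pics/t0c.png",cv2.resize(t[130:300,290:440,::-1],None,fx=4.,fy=3.5,interpolation=cv2.INTER_CUBIC)[:,:])
E
```

```text
top cheese (227.34707903780068, 277.1910652920962, (219, 268, 18, 19)) [0.45363319 0.11929707 0.036     ]
side cheese (310.16298633017874, 271.459516298633, (301, 266, 19, 12)) [0.45539571 0.11659363 0.036     ]
top roll (374.2404726243967, 246.35363621234814, (356, 229, 37, 36)) [ 0.47655981 -0.22738671  0.09      ]
side roll (344.2506728181468, 186.3833141099577, (330, 177, 30, 20)) [ 0.47734509 -0.22493595  0.09      ]
```

View pics/t0c.png

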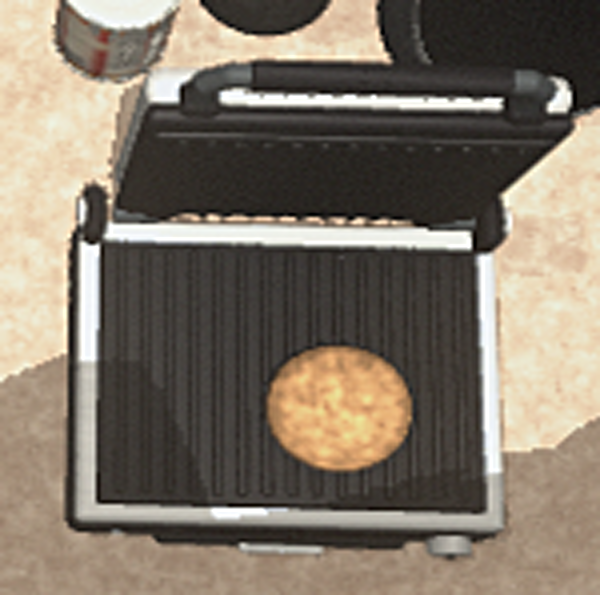

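The crop shows the lower plate's corners at crop pixels (100,243), (482,252), (484,512), (97,502), the handle bar at crop (250–515, 75), and the roll at (340,408).

```bash
python3 - <<'E'
from h import *
c=np.array([(100,243),(482,252),(484,512),(97,502)])/[4,3.5]+[290,130]
P=np.array([onz("top",u,v,.072) for u,v in c]); print(P.round(4))
print("w",np.linalg.norm(P[0]-P[1]),np.linalg.norm(P[3]-P[2]),"d",np.linalg.norm(P[0]-P[3]),np.linalg.norm(P[1]-P[2]))
ctr=P.mean(0); y=(P[0]-P[1]+P[3]-P[2]); y/=np.linalg.norm(y); x=np.array([y[1],-y[0],0])
xd=P[0]+P[1]-P[2]-P[3]; print("yaw from y",np.degrees(np.arctan2(x[1],x[0])),"from x",np.degrees(np.arctan2(xd[1],xd[0])))
g=ctr-.01*x; g[2]=0; print("grill",g)
h=g+.115*x+[0,0,.085]; 
u,v=290+380/4,130+75/3.5
for a in (1.45,1.5,1.55,1.6,1.65):
    b=h+x*(-.25*np.cos(a)+.012*np.sin(a))+np.array([0,0,.25*np.sin(a)+.012*np.cos(a)])
    print(a,b.round(4),np.round(proj("top",b),1),(np.array(proj("top",b))-[290,130])*[4,3.5])
E
```

```text
[[ 0.6077 -0.1099  0.072 ]
 [ 0.5734 -0.3346  0.072 ]
 [ 0.3999 -0.3035  0.072 ]
 [ 0.4338 -0.0835  0.072 ]]
w 0.227350098981682 0.2226243117952155 d 0.17594490186025186 0.17632262771270585
yaw from y -8.71695375628218 from x -9.396713884871694
grill [ 0.49382202 -0.20637549  0.        ]
1.45 [ 0.5895 -0.221   0.3346] [385.3 167.5] [381.2053537 131.2291373]
1.5 [ 0.6018 -0.2229  0.3352] [385.2 161. ] [380.9278745  108.66311281]
1.55 [ 0.6142 -0.2248  0.3352] [385.1 154.7] [380.37436922  86.56371273]
1.6 [ 0.6266 -0.2267  0.3345] [384.9 148.6] [379.54977178  65.02395401]
1.65 [ 0.6389 -0.2286  0.3333] [384.6 142.6] [378.46063777  44.13175001]
```

```bash
cat >> h.py <<'E'
def go(x,y,z,yaw=81.,pitch=0.):
    """print shift/turn in present tool axes to reach TCP world pos, tool down with x at yaw deg, tilted about world-horizontal tool x by pitch deg"""
    P,Q,o=pose(); T=R.from_euler("z",yaw,degrees=True)*R.from_euler("x",180+pitch,degrees=True)
    print("t",o["time_s"],"pos",P.round(4),"shift",Q.inv().apply(np.array([x,y,z])-P).round(4),"turn",(Q.inv()*T).as_rotvec().round(4),"F",np.round(o["wrist_force"],1),"open",round(o["opening"],3))
E
python3 - <<'E'
from h import *
go(.4545,.118,.20)
E
```

```text
t 0.2 pos [ 0.2505 -0.5173  0.3033] shift [ 0.4604 -0.4828  0.1039] turn [-9.000e-04 -7.000e-04 -9.629e-01] F [-0.7 -0.2 -0.1] open 1.003
```

Call:
{"api": "carry_out", "payload": {"steps": [0.023,-0.024,0,0,0,-0.05,1,0.046,-0.048,0,0,0,-0.1,1,0.069,-0.072,0,0,0,-0.15,1,0.092,-0.097,0,0,0,-0.2,1,0.12,-0.126,0.01,0,0,-0.25,1,0.15,-0.157,0.02,0,0,-0.3,1,0.18,-0.189,0.03,0,0,-0.36,1,0.21,-0.22,0.04,0,0,-0.42,1,0.24,-0.252,0.05,0,0,-0.48,1,0.27,-0.283,0.06,0,0,-0.55,1,0.3,-0.315,0.07,0,0,-0.62,1,0.33,-0.346,0.08,0,0,-0.69,1,0.36,-0.378,0.09,0,0,-0.76,1,0.39,-0.409,0.095,0,0,-0.83,1,0.415,-0.435,0.1,0,0,-0.88,1,0.435,-0.456,0.104,0,0,-0.92,1,0.45,-0.472,0.104,0,0,-0.95,1,0.46,-0.483,0.104,0,0,-0.963,1,0.46,-0.483,0.104,0,0,-0.963,1,0.46,-0.483,0.104,0,0,-0.963,1]}}

```text
time_s: 2.2
eef_pos: [0.4539, 0.1176, 0.1997]
eef_rot: [-0.0, 0.76, 0.65, -0.0]
wrist_force: [-0.7, -0.4, -0.2]
opening: 1.0
grasp_force: 0.0
```

```bash
python3 - <<'E'
from h import *
go(.4545,.118,.20)
im=snap("wrist","w1.png")
E
```

```text
t 2.2 pos [0.4539 0.1176 0.1997] shift [ 0.0005  0.0005 -0.0003] turn [-0.0005  0.0004  0.0008] F [-0.7 -0.4 -0.2] open 1.0
```

View pics/w1.png

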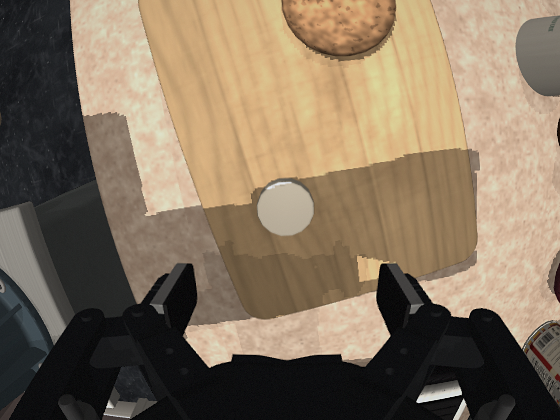

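The wrist view shows the cheese's top at about (286,207), centred between the fingers at (180,280) and (392,280).

```bash
python3 - <<'E'
from h import *
im=snap("wrist"); m=cv2.inRange(cv2.cvtColor(im,cv2.COLOR_RGB2HSV),(0,0,130),(179,40,255)); k=np.zeros_like(m);k[165:250,245:330]=1
c=max(cv2.findContours(m*k,cv2.RETR_EXTERNAL,cv2.CHAIN_APPROX_NONE)[0],key=cv2.contourArea)
W=np.array([onz("wrist",*p[0],.036) for p in c])
(x,y),r=cv2.minEnclosingCircle((W[:,:2]*1000).astype(np.float32)); print(x,y,r,W.mean(0),cv2.boundingRect(c))
go(x/1000,y/1000,.095)
E
```

```text
451.8314208984375 138.68292236328125 9.713212013244629 [0.4519187  0.13932745 0.036     ] (266, 181, 26, 9)
t 2.3 pos [0.4539 0.117  0.1998] shift [ 0.0212 -0.0055  0.1048] turn [-0.0003  0.0003 -0.0007] F [ 0.3  0.4 -0.2] open 1.002
```

```bash
python3 - <<'E'
from h import *
im=snap("wrist"); h=cv2.cvtColor(im,cv2.COLOR_RGB2HSV); print(h[207,286],h[225,286],h[207,240])
m=cv2.inRange(h,(0,0,90),(179,70,255)); k=np.zeros_like(m);k[165:250,245:330]=1
c=max(cv2.findContours(m*k,cv2.RETR_EXTERNAL,cv2.CHAIN_APPROX_NONE)[0],key=cv2.contourArea)
W=np.array([onz("wrist",*p[0],.036) for p in c])
(x,y),r=cv2.minEnclosingCircle((W[:,:2]*1000).astype(np.float32)); print(x,y,r,W.mean(0),cv2.boundingRect(c))
go(x/1000,y/1000,.095)
E
```

```text
[ 19  42 188] [ 20  42 183] [ 17 101 131]
454.01141357421875 121.54963684082031 22.830495834350586 [0.45416275 0.1219199  0.036     ] (256, 177, 58, 58)
t 2.35 pos [0.454  0.1169 0.1999] shift [ 0.0046 -0.0007  0.1049] turn [-0.0001  0.0002 -0.0011] F [-0.  -0.2 -0.1] open 0.999
```

Call:
{"api": "carry_out", "payload": {"steps": [0.003,0,0.025,0,0,0,1,0.003,0,0.055,0,0,0,1,0.003,0,0.08,0,0,0,1,0.003,0,0.095,0,0,0,1,0.003,0,0.101,0,0,0,1,0.003,0,0.104,0,0,0,1,0.003,0,0.104,0,0,0,1,0.003,0,0.104,0,0,0,0.4,0.003,0,0.104,0,0,0,0.3,0.003,0,0.104,0,0,0,0.3,0.003,0,0.104,0,0,0,0.3,0.003,0,0.104,0,0,0,0.3,0.003,0,0.104,0,0,0,0.3,0.003,0,0.104,0,0,0,0.3]}}

```text
time_s: 3.75
eef_pos: [0.4552, 0.1206, 0.097]
eef_rot: [0.0, 0.76, 0.65, 0.0]
wrist_force: [-1.7, 0.1, 7.6]
opening: 0.482
grasp_force: 60.2
```

Call:
{"api": "carry_out", "payload": {"steps": [0,0,-0.01,0,0,0,0.3,0,0,-0.025,0,0,0,0.3,0,0,-0.05,0,0,0,0.3,0,0,-0.08,0,0,0,0.3,0,0,-0.11,0,0,0,0.3,0,0,-0.14,0,0,0,0.3,0,0,-0.153,0,0,0,0.3,0,0,-0.153,0,0,0,0.3]}}

```text
time_s: 4.55
eef_pos: [0.4557, 0.1206, 0.251]
eef_rot: [0.002, 0.76, 0.65, 0.002]
wrist_force: [-0.4, 0.3, -1.0]
opening: 0.485
grasp_force: 61.0
```

```bash
python3 - <<'E'
from h import *
go(.477,-.226,.25)
im=snap("wrist","w2.png")
E
```

```text
t 4.55 pos [0.4557 0.1206 0.251 ] shift [-0.3391  0.0752  0.0011] turn [ 0.0046 -0.0008  0.0002] F [-0.4  0.3 -1. ] open 0.485
```

View pics/w2.png

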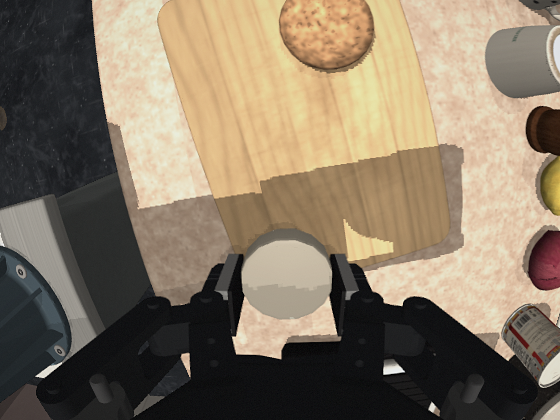

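The wrist view shows the cheese held flat between the pads, its top at about (286,272).

```bash
python3 - <<'E'
from h import *
im=snap("wrist"); h=cv2.cvtColor(im,cv2.COLOR_RGB2HSV); print(h[250,286],h[300,286])
m=cv2.inRange(h,(0,0,80),(179,70,255)); k=np.zeros_like(m);k[215:330,236:336]=1
c=max(cv2.findContours(m*k,cv2.RETR_EXTERNAL,cv2.CHAIN_APPROX_NONE)[0],key=cv2.contourArea)
print(cv2.boundingRect(c)); x,y,w,hh=cv2.boundingRect(c); P,Q,_=pose()
for z in(.057,.060,.064):
  a=[Q.inv().apply(onz("wrist",u,v,P[2]-z)-P) for u,v in((x,y+hh/2),(x+w,y+hh/2),(x+w/2,y),(x+w/2,y+hh))]; print(z,np.round(a,4).tolist())
E
```

```text
[ 19  41 204] [ 20  43 171]
(237, 228, 99, 102)
0.057 [[0.0027, -0.0218, 0.057], [0.0027, 0.0226, 0.057], [0.0272, 0.0004, 0.057], [-0.0261, 0.0004, 0.057]]
0.06 [[0.001, -0.0223, 0.06], [0.001, 0.0231, 0.06], [0.0261, 0.0004, 0.06], [-0.0285, 0.0004, 0.06]]
0.064 [[-0.0013, -0.023, 0.064], [-0.0013, 0.0238, 0.064], [0.0246, 0.0004, 0.064], [-0.0316, 0.0004, 0.064]]
```

Call:
{"api": "carry_out", "payload": {"steps": [-0.02,0.004,0,0,0,0,0.3,-0.05,0.011,0,0,0,0,0.3,-0.08,0.018,0,0,0,0,0.3,-0.11,0.025,0,0,0,0,0.3,-0.14,0.031,0,0,0,0,0.3,-0.17,0.038,0,0,0,0,0.3,-0.2,0.045,0,0,0,0,0.3,-0.23,0.051,0,0,0,0,0.3,-0.26,0.058,0,0,0,0,0.3,-0.29,0.065,0,0,0,0,0.3,-0.315,0.07,0,0,0,0,0.3,-0.33,0.074,0,0,0,0,0.3,-0.339,0.075,0,0,0,0,0.3,-0.339,0.075,0,0,0,0,0.3,-0.339,0.075,0,0,0,0,0.3]}}

```text
time_s: 6.15
eef_pos: [0.4755, -0.2251, 0.2483]
eef_rot: [-0.001, 0.76, 0.65, 0.0]
wrist_force: [0.1, 0.1, -0.8]
opening: 0.488
grasp_force: 61.0
```

```bash
python3 - <<'E'
from h import *
go(.477,-.226,.195)
im=snap("wrist","w3.png"); snap("top","t3.png")
E
```

```text
t 6.15 pos [ 0.4755 -0.2251  0.2483] shift [-0.0007  0.0017  0.0533] turn [-0.0011 -0.001   0.0004] F [ 0.1  0.1 -0.8] open 0.488
```

View pics/w3.png

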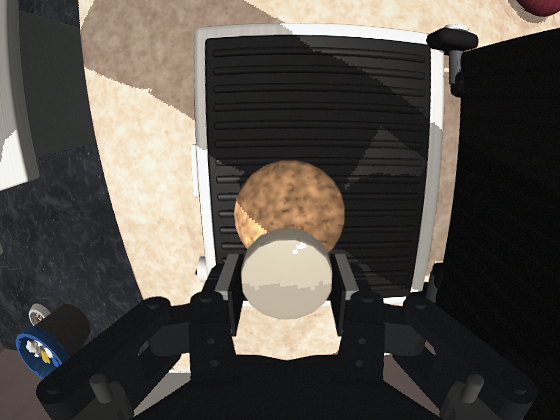

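The wrist view shows the roll at columns 234–345, top edge row 160, and the cheese at (286,273), slightly low of it in the picture as expected from its greater height.

```bash
python3 - <<'E'
from h import *
from scipy.optimize import least_squares
im=cv2.imread("pics/w3.png")[:,:,::-1].copy(); h=cv2.cvtColor(im,cv2.COLOR_RGB2HSV)
m=cv2.inRange(h,(5,75,50),(25,255,255)); k=np.zeros_like(m);k[145:260,220:360]=1
c=max(cv2.findContours(cv2.morphologyEx(m*k,cv2.MORPH_OPEN,np.ones((5,5))),cv2.RETR_EXTERNAL,cv2.CHAIN_APPROX_NONE)[0],key=cv2.contourArea)[:,0]
print(cv2.boundingRect(c)); c=c[c[:,1]<222]
for z in(.078,.085,.092):
    W=np.array([onz("wrist",*p,z)[:2] for p in c]); s=least_squares(lambda p:np.hypot(*(W-p[:2]).T)-p[2],[.477,-.226,.042],loss="soft_l1",f_scale=.001); print("wrist",z,s.x.round(4),s.cost)
for f,n in(("t0.png","top"),("s0.png","side")):
    t=cv2.imread("pics/"+f)[:,:,::-1].copy(); h=cv2.cvtColor(t,cv2.COLOR_RGB2HSV); m=cv2.inRange(h,(5,80,70),(25,255,255))
    u,v=(375,246) if n=="top" else (345,187); k=np.zeros_like(m);k[v-24:v+24,u-24:u+24]=1
    c=max(cv2.findContours(m*k,cv2.RETR_EXTERNAL,cv2.CHAIN_APPROX_NONE)[0],key=cv2.contourArea)[:,0]
    for z in(.078,.085):
        W=np.array([onz(n,*p,z)[:2] for p in c]); print(n,z,cv2.minEnclosingCircle((W*1000).astype(np.float32)))
E
```

```text
(234, 160, 111, 91)
wrist 0.078 [ 0.4775 -0.2296  0.0432] 4.2590724220598765e-06
wrist 0.085 [ 0.4778 -0.2273  0.0419] 4.021252402601081e-06
wrist 0.092 [ 0.4781 -0.2251  0.0407] 3.7897604506267138e-06
top 0.078 ((478.7077941894531, -230.339599609375), 43.03631591796875)
top 0.085 ((477.7947998046875, -228.8540802001953), 42.776729583740234)
side 0.078 ((487.0043640136719, -243.4973907470703), 56.50062561035156)
side 0.085 ((484.074462890625, -232.21841430664062), 56.0003776550293)
```

```bash
python3 - <<'E'
from h import *
go(.4778,-.2290,.195)
E
```

```text
t 6.25 pos [ 0.4757 -0.2249  0.2487] shift [-0.0038  0.0028  0.0537] turn [-0.0003 -0.0005  0.0012] F [ 0.1 -0.4 -0.1] open 0.483
```

Call:
{"api": "carry_out", "payload": {"steps": [-0.002,0.001,0.01,0,0,0,0.3,-0.0035,0.0025,0.03,0,0,0,0.3,-0.0035,0.0025,0.045,0,0,0,0.3,-0.0035,0.0025,0.053,0,0,0,0.3,-0.0035,0.0025,0.056,0,0,0,0.3,-0.0035,0.0025,0.058,0,0,0,0.3,-0.0035,0.0025,0.058,0,0,0,0.3]}}

```text
time_s: 6.95
eef_pos: [0.4779, -0.2299, 0.1912]
eef_rot: [0.0, 0.76, 0.65, 0.0]
wrist_force: [0.6, 0.4, -0.1]
opening: 0.486
grasp_force: 61.0
```

```bash
python3 - <<'E'
from h import *
go(.4778,-.2290,.185)
E
```

```text
t 6.95 pos [ 0.4779 -0.2299  0.1912] shift [ 0.0009 -0.0002  0.0062] turn [0.0006 0.0003 0.0002] F [ 0.6  0.4 -0.1] open 0.486
```

Creep down by 1 mm steps, watching the force.

Call:
{"api": "carry_out", "payload": {"steps": [0.001,0,0.002,0,0,0,0.3,0.001,0,0.003,0,0,0,0.3,0.001,0,0.003,0,0,0,0.3]}}

```text
time_s: 7.25
eef_pos: [0.4778, -0.2288, 0.188]
eef_rot: [0.0, 0.76, 0.65, 0.0]
wrist_force: [0.3, -0.3, -0.1]
opening: 0.481
grasp_force: 61.0
```

Call:
{"api": "carry_out", "payload": {"steps": [0,0,0.001,0,0,0,0.3,0,0,0.0015,0,0,0,0.3,0,0,0.0015,0,0,0,0.3]}}

```text
time_s: 7.55
eef_pos: [0.4777, -0.2288, 0.1863]
eef_rot: [-0.0, 0.76, 0.649, -0.0]
wrist_force: [-0.4, 0.2, -0.6]
opening: 0.483
grasp_force: 61.0
```

Call:
{"api": "carry_out", "payload": {"steps": [0,0,0.0005,0,0,0,0.3,0,0,0.001,0,0,0,0.3,0,0,0.001,0,0,0,0.3]}}

```text
time_s: 7.85
eef_pos: [0.4777, -0.2289, 0.1853]
eef_rot: [-0.0, 0.76, 0.649, -0.0]
wrist_force: [-0.3, -0.4, 0.5]
opening: 0.482
grasp_force: 61.0
```

Call:
{"api": "carry_out", "payload": {"steps": [0,0,0.0005,0,0,0,0.3,0,0,0.001,0,0,0,0.3,0,0,0.001,0,0,0,0.3,0,0,0.001,0,0,0,0.3]}}

```text
time_s: 8.25
eef_pos: [0.4778, -0.2289, 0.185]
eef_rot: [0.0, 0.76, 0.65, -0.0]
wrist_force: [-2.2, 1.3, 5.2]
opening: 0.483
grasp_force: 61.7
```

```bash
python3 - <<'E'
from h import *
go(.4778,-.2290,.185)
snap("side","s4.png"); im=cv2.imread("pics/s4.png")[120:250,270:430]
w=snap("wrist")[:,:,::-1][130:360,180:400]
cv2.imwrite("pics/c4.png",np.hstack([cv2.resize(im,(492,400),interpolation=2),cv2.resize(w,(300,400))]))
E
```

```text
t 8.25 pos [ 0.4778 -0.2289  0.185 ] shift [-0.0001 -0.      0.    ] turn [0.0001 0.0002 0.0002] F [-2.2  1.3  5.2] open 0.483
```

View pics/c4.png

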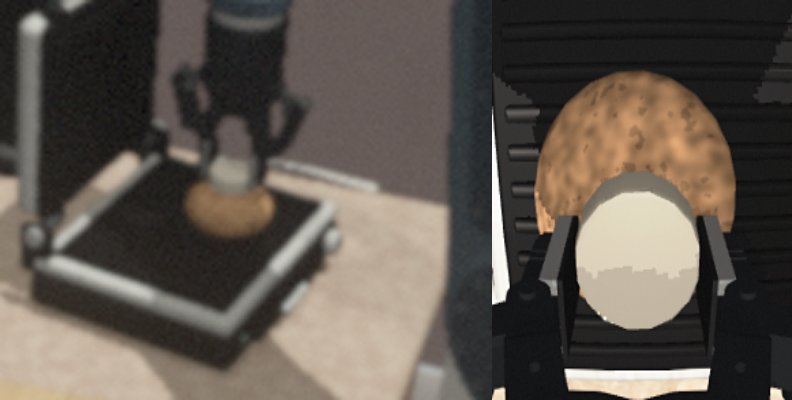

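Contact came at exactly the predicted height (TCP 0.185) with the cheese over the roll's middle. I'll relieve the pressing force slightly and open.

Call:
{"api": "carry_out", "payload": {"steps": [0,0,-0.0005,0,0,0,0.3,0,0,-0.0005,0,0,0,0.3,0,0,-0.0005,0,0,0,0.5,0,0,-0.0005,0,0,0,0.53,0,0,-0.0005,0,0,0,0.57,0,0,-0.0005,0,0,0,0.65,0,0,-0.0005,0,0,0,0.75,0,0,-0.0005,0,0,0,0.8,0,0,-0.0005,0,0,0,0.8]}}

```text
time_s: 9.25
eef_pos: [0.4777, -0.2288, 0.1849]
eef_rot: [-0.0, 0.76, 0.649, -0.0]
wrist_force: [-0.4, -0.1, -0.4]
opening: 0.8
grasp_force: 0.0
```

```bash
python3 - <<'E'
from h import *
go(.4778,-.2290,.30)
im=snap("side")[:,:,::-1][120:250,270:430]
w=snap("wrist")[:,:,::-1][130:360,180:400]
cv2.imwrite("pics/c5.png",np.hstack([cv2.resize(im,(492,400),interpolation=2),cv2.resize(w,(300,400))]))
E
```

```text
t 9.25 pos [ 0.4777 -0.2288  0.1849] shift [-1.000e-04  1.000e-04 -1.151e-01] turn [-0.0001 -0.      0.0001] F [-0.4 -0.1 -0.4] open 0.8
```

View pics/c5.png

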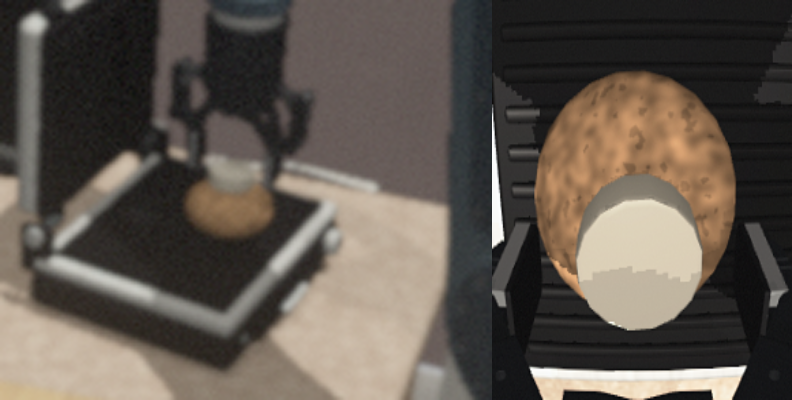

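The side and wrist views show the cheese sitting alone on the roll, fingers clear on both sides. Raising straight up.

Call:
{"api": "carry_out", "payload": {"steps": [0,0,-0.005,0,0,0,0.85,0,0,-0.015,0,0,0,0.9,0,0,-0.03,0,0,0,1,0,0,-0.05,0,0,0,1,0,0,-0.075,0,0,0,1,0,0,-0.105,0,0,0,1,0,0,-0.14,0,0,0,1,0,0,-0.175,0,0,0,1,0,0,-0.21,0,0,0,1,0,0,-0.245,0,0,0,1,0,0,-0.265,0,0,0,1,0,0,-0.275,0,0,0,1,0,0,-0.275,0,0,0,1,0,0,-0.275,0,0,0,1]}}

```text
time_s: 10.75
eef_pos: [0.4775, -0.2287, 0.4589]
eef_rot: [-0.001, 0.76, 0.649, -0.0]
wrist_force: [-0.0, -0.1, 0.0]
opening: 0.997
grasp_force: 0.0
```

```bash
python3 - <<'E'
from h import *
go(.621,-.226,.46)
im=snap("wrist","w6.png"); t=snap("top","t6.png")
E
```

```text
t 10.75 pos [ 0.4775 -0.2287  0.4589] shift [ 0.0251  0.1413 -0.0013] turn [-0.0013 -0.0007  0.0001] F [-0.  -0.1  0. ] open 0.997
```

View pics/w6.png

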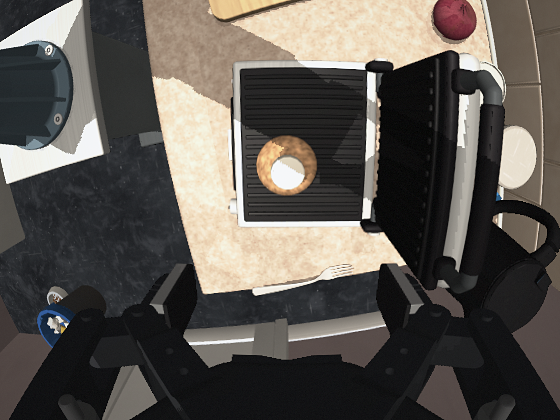

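The wrist view shows the cheese at (288,172) on the roll (287,165), and the handle bar running from about (491,105) through (488,185) to (472,265).

```bash
python3 - <<'E'
from h import *
for u,v in((493,110),(489,185),(475,255)): print(onz("wrist",u,v,.335).round(4))
print("cheese",onz("wrist",288,172,.126).round(4),"roll",onz("wrist",287,165,.085).round(4))
h=cv2.cvtColor(cv2.imread("pics/w6.png"),cv2.COLOR_BGR2HSV)
for v in(120,150,180,210,240):
    r=h[v,460:520,2]; b=np.where(r<70)[0]+460; print(v,b.min(),b.max(),np.round(onz("wrist",(b.min()+b.max())/2,v,.335),4), ''.join('#' if x<70 else '.' for x in r))
E
```

```text
[ 0.6281 -0.1664  0.335 ]
[ 0.6224 -0.2183  0.335 ]
[ 0.6126 -0.2707  0.335 ]
cheese [ 0.4791 -0.2289  0.126 ] roll [ 0.4782 -0.2265  0.085 ]
120 480 504 [ 0.6266 -0.1732  0.335 ] ....................#########################...............
150 478 501 [ 0.6232 -0.1936  0.335 ] ..................########################..................
180 475 497 [ 0.6197 -0.2144  0.335 ] ...............#######################......................
210 470 519 [ 0.6282 -0.2377  0.335 ] ..........##################################################
240 465 514 [ 0.6252 -0.2609  0.335 ] .....##################################################.....
```

Call:
{"api": "carry_out", "payload": {"steps": [0.003,0.015,0,0,0,0,1,0.007,0.04,0,0,0,0,1,0.012,0.07,0,0,0,0,1,0.018,0.1,0,0,0,0,1,0.022,0.125,0,0,0,0,1,0.025,0.139,0,0,0,0,1,0.025,0.139,0,0,0,0,1,0.025,0.139,0.015,0,0,0,1,0.025,0.139,0.035,0,0,0,1,0.025,0.139,0.055,0,0,0,1,0.025,0.139,0.065,0,0,0,1,0.025,0.139,0.071,0,0,0,1,0.025,0.139,0.071,0,0,0,1,0.025,0.139,0.071,0,0,0,1]}}

```text
time_s: 12.25
eef_pos: [0.619, -0.2261, 0.3898]
eef_rot: [0.001, 0.76, 0.649, 0.0]
wrist_force: [-1.0, 0.0, -0.4]
opening: 1.005
grasp_force: 0.0
```

```bash
python3 - <<'E'
from h import *
go(.619,-.226,.389)
im=snap("wrist","w7.png")
E
```

```text
t 12.25 pos [ 0.619  -0.2261  0.3898] shift [ 0.0001 -0.      0.0008] turn [ 0.0012  0.0005 -0.    ] F [-1.   0.  -0.4] open 1.005
```

View pics/w7.png

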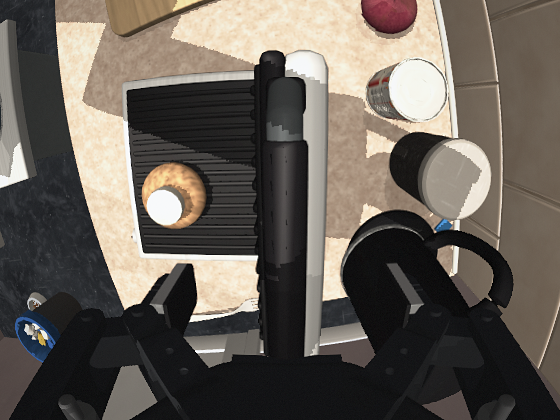

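The wrist view shows the bar running straight between the open fingers (column ~287) and the cheese still on the roll at (165,205). Closing.

Call:
{"api": "carry_out", "payload": {"steps": [0,0,0,0,0,0,0.6,0,0,0,0,0,0,0.4,0,0,0,0,0,0,0.25,0,0,0,0,0,0,0.1,0,0,0,0,0,0,0.1,0,0,0,0,0,0,0.1,0,0,0,0,0,0,0.1,0,0,0,0,0,0,0.1]}}

```text
time_s: 13.1
eef_pos: [0.6191, -0.2259, 0.3891]
eef_rot: [0.0, 0.76, 0.65, 0.0]
wrist_force: [0.2, 0.5, 2.2]
opening: 0.188
grasp_force: 58.5
```

```bash
cat >> h.py <<'E'
# hinge from top view; bar in grill x-z plane
GX=np.array([np.cos(np.radians(-9)),np.sin(np.radians(-9)),0]); G=np.array([.4938,-.2064,0])
def bar(a): return G+GX*(.115-.25*np.cos(a)+.012*np.sin(a))+np.array([0,0,.085+.25*np.sin(a)+.012*np.cos(a)])
E
python3 - <<'E'
from h import *
P,Q,o=pose(); g=P+Q.apply([0,0,.054]); print("grasp pt",g,o["wrist_force"],o["opening"],o["grasp_force"])
A=np.linspace(1.2,1.75,56); print("a",A[np.argmin([abs((bar(a)-g)@GX) for a in A])],bar(1.57))
E
```

```text
grasp pt [ 0.61907886 -0.22587949  0.33512664] [0.2480181  0.50758615 2.20287997] 0.18814288039073288 58.486114740371704
a 1.5699999999999998 [ 0.61903978 -0.22623603  0.33500948]
```

```bash
python3 - <<'E'
from h import *
f=lambda s,e,n:[(round(a,3),*np.round([ (bar(a)-bar(s))@GX, bar(s)[2]-bar(a)[2]],4)) for a in np.linspace(s,e,n+1)[1:]]
for r in f(1.57,1.17,16):print(r)
print()
for r in f(1.17,.785,16):print(r)
E
```

```text
(np.float64(1.545), np.float64(-0.0063), np.float64(-0.0002))
(np.float64(1.52), np.float64(-0.0125), np.float64(-0.0003))
(np.float64(1.495), np.float64(-0.0188), np.float64(-0.0002))
(np.float64(1.47), np.float64(-0.025), np.float64(0.0001))
(np.float64(1.445), np.float64(-0.0313), np.float64(0.0005))
(np.float64(1.42), np.float64(-0.0375), np.float64(0.001))
(np.float64(1.395), np.float64(-0.0437), np.float64(0.0018))
(np.float64(1.37), np.float64(-0.0499), np.float64(0.0026))
(np.float64(1.345), np.float64(-0.0561), np.float64(0.0037))
(np.float64(1.32), np.float64(-0.0622), np.float64(0.0049))
(np.float64(1.295), np.float64(-0.0683), np.float64(0.0062))
(np.float64(1.27), np.float64(-0.0744), np.float64(0.0077))
(np.float64(1.245), np.float64(-0.0804), np.float64(0.0093))
(np.float64(1.22), np.float64(-0.0864), np.float64(0.0111))
(np.float64(1.195), np.float64(-0.0924), np.float64(0.0131))
(np.float64(1.17), np.float64(-0.0983), np.float64(0.0151))

(np.float64(1.146), np.float64(-0.0056), np.float64(0.0021))
(np.float64(1.122), np.float64(-0.0112), np.float64(0.0044))
(np.float64(1.098), np.float64(-0.0167), np.float64(0.0068))
(np.float64(1.074), np.float64(-0.0222), np.float64(0.0094))
(np.float64(1.05), np.float64(-0.0276), np.float64(0.0121))
(np.float64(1.026), np.float64(-0.0329), np.float64(0.0149))
(np.float64(1.002), np.float64(-0.0382), np.float64(0.0178))
(np.float64(0.978), np.float64(-0.0433), np.float64(0.0209))
(np.float64(0.953), np.float64(-0.0484), np.float64(0.0241))
(np.float64(0.929), np.float64(-0.0535), np.float64(0.0274))
(np.float64(0.905), np.float64(-0.0584), np.float64(0.0308))
(np.float64(0.881), np.float64(-0.0633), np.float64(0.0344))
(np.float64(0.857), np.float64(-0.0681), np.float64(0.038))
(np.float64(0.833), np.float64(-0.0728), np.float64(0.0418))
(np.float64(0.809), np.float64(-0.0774), np.float64(0.0457))
(np.float64(0.785), np.float64(-0.0819), np.float64(0.0497))
```

Call:
{"api": "carry_out", "payload": {"steps": [0,-0.003,0,0,0,0,0.1,0,-0.007,0,0,0,0,0.1,0,-0.0125,0,0,0,0,0.1,0,-0.019,0,0,0,0,0.1,0,-0.025,0,0,0,0,0.1,0,-0.031,0.0005,0,0,0,0.1,0,-0.0375,0.001,0,0,0,0.1,0,-0.0437,0.0018,0,0,0,0.1,0,-0.05,0.0026,0,0,0,0.1,0,-0.056,0.0037,0,0,0,0.1,0,-0.0622,0.0049,0,0,0,0.1,0,-0.0683,0.0062,0,0,0,0.1,0,-0.0744,0.0077,0,0,0,0.1,0,-0.0804,0.0093,0,0,0,0.1,0,-0.0864,0.0111,0,0,0,0.1,0,-0.0924,0.0131,0,0,0,0.1,0,-0.0955,0.014,0,0,0,0.1,0,-0.0983,0.0151,0,0,0,0.1,0,-0.0983,0.0151,0,0,0,0.1]}}

```text
time_s: 15.0
eef_pos: [0.5211, -0.2108, 0.3735]
eef_rot: [-0.0, 0.761, 0.649, -0.001]
wrist_force: [-2.3, -4.4, 4.4]
opening: 0.185
grasp_force: 62.2
```

```bash
python3 - <<'E'
from h import *
P,Q,o=pose(); g=P+Q.apply([0,0,.054]); print("grasp pt",g,"want",bar(1.17),o["wrist_force"],o["opening"],o["grasp_force"],Q.apply([0,0,1]))
h=bar(0)+GX*.25-[0,0,.012]; r=g-h; print("r",np.hypot(r@GX,r[2]),"a",np.arctan2(r[2],-(r@GX))-np.arctan2(.012,.25))
E
```

```text
grasp pt [ 0.52098765 -0.21076965  0.3195181 ] want [ 0.52196007 -0.21086012  0.31986947] [-2.26920597 -4.36294719  4.37450517] 0.18541040294127883 62.24313497543335 [-1.70494100e-03 -1.48884324e-04 -9.99998536e-01]
r 0.2502970373021337 a 1.165860997727448
```

Call:
{"api": "carry_out", "payload": {"steps": [0,-0.003,0.001,0,0,0,0.1,0,-0.0056,0.0021,0,0,0,0.1,0,-0.0112,0.0044,0,0,0,0.1,0,-0.0167,0.0068,0,0,0,0.1,0,-0.0222,0.0094,0,0,0,0.1,0,-0.0276,0.0121,0,0,0,0.1,0,-0.0329,0.0149,0,0,0,0.1,0,-0.0382,0.0178,0,0,0,0.1,0,-0.0433,0.0209,0,0,0,0.1,0,-0.0484,0.0241,0,0,0,0.1,0,-0.0535,0.0274,0,0,0,0.1,0,-0.0584,0.0308,0,0,0,0.1,0,-0.0633,0.0344,0,0,0,0.1,0,-0.0681,0.038,0,0,0,0.1,0,-0.0728,0.0418,0,0,0,0.1,0,-0.0774,0.0457,0,0,0,0.1,0,-0.08,0.048,0,0,0,0.1,0,-0.081,0.049,0,0,0,0.1,0,-0.081,0.049,0,0,0,0.1,0,-0.081,0.049,0,0,0,0.1]}}

```text
time_s: 17.0
eef_pos: [0.4413, -0.1983, 0.3246]
eef_rot: [-0.0, 0.76, 0.649, -0.001]
wrist_force: [-3.3, -6.2, 2.8]
opening: 0.182
grasp_force: 60.2
```

```bash
python3 - <<'E'
from h import *
P,Q,o=pose(); g=P+Q.apply([0,0,.054]); print("grasp pt",g,"want",bar(.785),o["wrist_force"],o["opening"],o["grasp_force"],o["dq"])
h=bar(0)+GX*.25-[0,0,.012]; r=g-h; print("r",np.hypot(r@GX,r[2]),"a",np.arctan2(r[2],-(r@GX))-np.arctan2(.012,.25))
im=snap("side")[:,:,::-1][80:250,240:430]; w=snap("wrist")[:,:,::-1]
cv2.imwrite("pics/c8.png",np.hstack([cv2.resize(im,(400,360),interpolation=2),cv2.resize(w,(400,360))]))
E
```

```text
grasp pt [ 0.4411898  -0.19834191  0.27057223] want [ 0.44109185 -0.19805185  0.27019495] [-3.26976982 -6.21462286  2.78272882] 0.18241103977609674 60.21820843219757 [0.00072692 0.00274292 0.00033371 0.00030327 0.00052937 0.00027203]
r 0.2504716472125557 a 0.7864330987437671
```

View pics/c8.png

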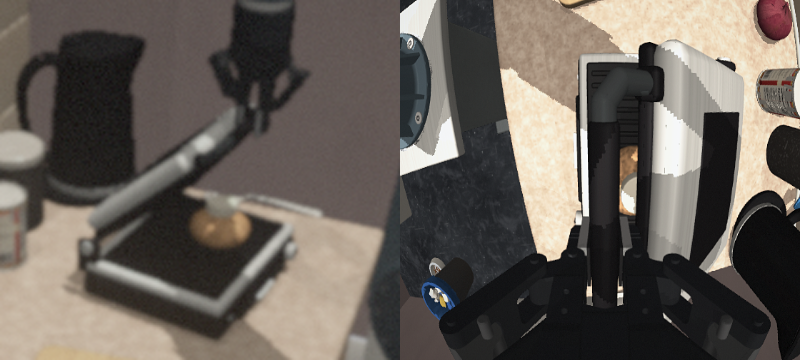

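The lid is held at 45° (0.786 rad by the grasp point) and the cheese still lies on the roll. Handing in.

```bash
python3 -c "
from bench import ctrl
print(ctrl.hand_in())"
```

```text
the job is handed in; nothing more can be done
None
```

The job is handed in at about 17 s: the last pictures show the cheese resting on the roll, and the gripper holds the lid by its handle at about 45° (0.786 rad worked out from the grasp point); the verdict was not shown.

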